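# Pack the pigment jars and hasp the case

### The arm

A 6-joint arm with a two-finger parallel gripper is mounted at the origin on the work surface. World frame = base frame: x ahead of the robot, y to its left, z up, the work surface at z = 0. Lengths are in m, angles in degrees, forces in N, time in s.
With the tool pointing down it reaches from about 0.3 to 0.75 m from the base axis. Payload 8.5 kg.
Tool frame: the origin (TCP) lies midway between the tips of the shut fingers; the grasp point (between the pads) lies 19 mm behind it; z points along the fingers, y is the line along which they close (so a half turn about z gives the same grasp; the last joint's range is limited). The gripper opens to 85 mm and grips with 20 to 120 N. Pads are 22 mm wide; open, the fingers measure 114 mm over their backs; the gripper's body (76 mm by 85 mm) begins 54 mm behind the grasp point. The pads swing forward as they close: fully open they stand 13 mm farther back than shut.
Start: joints at [-80.289, 21.807, 74.336, -0, 83.858, -12.336], TCP at [0.206, -0.51, 0.231] pointing down, gripper open.
Joint ranges: [-178.18, 178.18], [-50.72, 133.34], [12.68, 142.11], [-81.47, 261.47], [9.98, 163.14], [-165.26, 165.26]. Speed limits (degrees/s): [136.94, 136.94, 180, 180, 180, 180].

### API

Orientations are given as a 3x3 rotation matrix whose columns are the frame's x, y, z axes.
In Python, from rig import observe, optics, order, spotter gives the robot as it stands.
- The arm moves only by the tool move_arm, never from a script. Its argument "series" is text: rows parted by semicolons, each of 5 numbers parted by spaces: the shift along the tool's x, y, z in cm, then the turn about the tool's z in degrees, then the opening, from -1 (shut) to 1 (fully open). A call has 1 to 8 rows; each row is the pose to reach, as a shift and turn from the pose commanded when the call began, along the tool's axes at that moment; what a row does not reach only later rows make up. A row lasts 1/8 s, in which the tool goes at most 62.5 mm and 10.7 degrees, less where a joint would pass 70% of its speed; a pose out of reach is approached as far as the arm can. A call with a gripper value outside its range is refused whole. The fingers move at their own pace and stop on an object; "force" is the grip in N (left out, the last holds). Time passes only in rows, so rows that repeat a pose let the fingers close. It gives the time, the measured TCP pose, the force, the opening and the grip force at its end, in the units of the state.
- observe(): the state, without advancing time (a new reading comes with each control period).
- optics.get_image(name): name is "scene" or "top" or "wrist"; returns a dict with "pixels" (420x560x3 uint8, blue, green, red), "camera_matrix" (3x3 intrinsics, pixels), "dist" ([k1, k2, p1, p2, k3] as OpenCV has them; the pictures are not rectified), "rvec" (rotation vector, rad) and "tvec" (3), from world to camera coordinates, as OpenCV has them. Camera axes: x right, y down, z forward; pixel columns grow to the right and rows downward; lengths in m; the calibration is good to about 2 mm. A picture is of the moment at which its call begins. There is no depth.
- order.close_job(): hands the job in; it is judged then, once.
Trained networks look in the newest picture that a camera, given by its name, has taken for a name from the list of things; names that differ only in an ending like _2 or _b are one class to them, and where a whole thing is asked for, a point or a joint stands for the part that bears it (a point fixed in the world has none). Each returns a list of dicts, best first, with "score" (0 to 1); they miss things now and then, are a little off and sometimes report something else, mostly with a low value. They report only what shows in the picture. A call takes as long as a camera call. They do not tell look-alikes from the thing itself.
- spotter.find_in(thing, camera): "point" ([x, y, z] in m, in world coordinates, good to about 4 mm: the middle of the surface that is visible of it).
- spotter.cut_out(thing, camera): "pixels" (420x560 bool, what is visible of it).
- spotter.mark_of(thing, camera): "point" ([x, y, z] in m, in world coordinates, good to about 4 mm: a listed point, or the origin of a listed thing).
The state is a dict: "time_s": time; "q": joint angles; "qvel": joint speeds; "joint_efforts": joint torques, N m; "position": TCP position; "tool_rot": TCP orientation; "ft_force": force on the tool from outside, world axes, zero at the start; "wrist_torque": the same for the moment, N m; "grip_width": finger opening in m; "gripper_force": force on a finger pad.
Only numpy, scipy, OpenCV 4.12 (cv2) and the standard library are available. Lean on these libraries where they do the work, as an engineer would, in place of code of your own. Each camera call takes 0.05 s, during which the arm holds its last target. There are 200 camera calls.

### The job

Swing the hasp fully back off the catch and open the lid of the jar case, then stand the capped pigment jars in the tray, one at a time and in number order: the widest jar (62 mm) belongs in pocket 1, then 55 mm in pocket 2, 48 mm in pocket 3 and 41 mm in pocket 4; if a jar of the set is missing, leave its pocket empty and carry on with the next. With every jar down in its own pocket, shut the lid and swing the hasp right over onto the catch again; never lift the lid while the hasp is on it, and leave the other things on the table where they are.

Things in the scene. Friction and masses are not known exactly. Their poses are not given: they have to be found in the camera images.
- case: White jar case fixed on the table, 160 (x) x 312 (y) x 80 mm tall without lid, walls 6 mm. Origin: centre of its underside; front (hasp side, -x) faces the robot, turned up to 0.2 rad. Inside: a foam tray, top 36 mm above the table, with four square pockets in a row along y, numbered 1 to 4 from the +y end by 1 to 4 studs before each. The shut lid covers it.
- lid (a joint): Lid angle, rad: 0 shut, 1.65 fully open (upright, at its stop). Flat lid 160 x 312 x 8 mm, 0.3 kg, hinged on the case's far (+x) rim, turning up and back about the case's y axis; a stiff hinge (0.55 N m friction): it stays where it is left. Shut, its top is 90 mm above the table.
- lid_hinge (a point): Middle of the lid's hinge axis, at (80, 0, 82) mm in the case's frame. Axes as the lid's: those of the case when shut, turning with the lid.
- lid_grip (a point): Centre of the lid's handle: a round bar along y, 18 mm thick, 28 mm long, on a 22 mm wide stem, near the lid's front edge, towards its -y end. At (-142, -100, 34) mm in the lid_hinge axes; 26 mm above the lid's top. Can be pinched on its end faces (along y) from above; it turns between the fingers as the lid swings.
- hasp (a joint): Hasp angle, rad: 0 lying level over the lid with the lid's catch standing up through its slot (closed), growing as it is swung up and back towards the robot, 2.2 at its stop (clear of the lid). A stiff hinge (0.12 N m): it stays where it is left.
- hasp_hinge (a point): Middle of the hasp's hinge axis, parallel to the case's y axis, at (-88, 0, 100) mm in the case's frame, on a bracket at the middle of the case's front. Axes as the hasp's: those of the case when closed.
- hasp_grip (a point): Centre of the grip bar at the hasp's free end: a round bar along y, 16 mm thick, 34 mm long, at (66, 0, 16) mm in the hasp_hinge axes; closed, 26 mm above the lid's top. Can be pinched on its end faces (along y) from above; it turns between the fingers as the hasp swings. The hasp is a slotted steel strap 34 mm wide, 5 mm thick. Hasp and lid do not block each other in the simulation.
- pocket1 (a point): Centre of the floor of pocket 1, at (0, 105.0, 8) mm in the case's frame; the pocket is 70 mm square and 28 mm deep, upright.
- pocket2 (a point): Centre of the floor of pocket 2, at (0, 24.5, 8) mm in the case's frame; the pocket is 63 mm square and 28 mm deep, upright.
- pocket3 (a point): Centre of the floor of pocket 3, at (0, -49.0, 8) mm in the case's frame; the pocket is 56 mm square and 28 mm deep, upright.
- pocket4 (a point): Centre of the floor of pocket 4, at (0, -115.5, 8) mm in the case's frame; the pocket is 49 mm square and 28 mm deep, upright.
- jar1: Capped jar number 1, the widest of the set: a plain upright cylinder 62 mm in diameter and 66 mm tall, about 220 g, amber with a black cap (the top 22 mm). Origin: centre of its underside; z is its axis. It stands on the table to the right (-y) of the case. It may be absent.
- jar2: Capped jar number 2, the second widest of the set: a plain upright cylinder 55 mm in diameter and 66 mm tall, about 180 g, amber with a black cap (the top 22 mm). Origin: centre of its underside; z is its axis. It stands on the table to the right (-y) of the case. It may be absent.
- jar3: Capped jar number 3, the third widest of the set: a plain upright cylinder 48 mm in diameter and 66 mm tall, about 140 g, amber with a black cap (the top 22 mm). Origin: centre of its underside; z is its axis. It stands on the table to the right (-y) of the case. It may be absent.
- jar4: Capped jar number 4, the narrowest of the set: a plain upright cylinder 41 mm in diameter and 66 mm tall, about 100 g, amber with a black cap (the top 22 mm). Origin: centre of its underside; z is its axis. It stands on the table to the right (-y) of the case. It may be absent.
- sherd_a: flat terracotta pot sherd, 75 x 50 x 12 mm, lying on the table; not part of the job. Origin: middle of its underside.
- sherd_b: flat grey pot sherd, 80 x 55 x 12 mm, lying on the table; not part of the job. Origin: middle of its underside.
- sherd_c: flat grey pot sherd, 95 x 65 x 12 mm, lying on the table; not part of the job. Origin: middle of its underside.
- brush: a long-handled brush lying on the table; not part of the job. Origin: on its underside.
- spatula: a spatula lying on the table; not part of the job. Origin: on its underside.
- beaker: an open terracotta beaker, 90 mm wide, 100 mm tall, standing; not part of the job. Origin: middle of its underside.
- adhesive: a white plastic bottle, 52 mm wide, 130 mm tall, standing; not part of the job. Origin: middle of its underside.
Things that resemble listed ones, but are neither listed nor needed, are in the scene too. What is shaped like the jar3 but pink or turquoise is not meant.

How it is judged:
By the outcome, as a careful person would: the job done as asked, in the order asked, and still so for the second after the job is handed in, with the robot touching nothing.
Of jar1, jar2, jar3, jar4 only 2 to 4 are there at a start; the rules pass over those that are not, and their reading is None.
At some moment in a run one of jar1, jar2, jar3 may be knocked a few centimetres aside while the robot is not near it.
It also fails if it takes over 210 s, if anything falls off the work surface, if the arm or the gripper's body presses on something with over 40 N, if the wrist force passes 120 N, or if a joint passes its speed limit or range.

## Working session

There is one attempt and no reset: what is moved stays moved. The work goes in short steps, Python scripts to look and compute and a tool call to move; the robot and the scene stay as the last step left them, time stands still between calls to the robot, and variables do not carry over. Pictures are saved under pics/ and viewed, at most 16 in all, crops included, and the job is handed in when it is done.

Besides the shell and the picture viewer there is one more tool, called after "Emit:" as name(argument=value, ...), one argument or row to a line, values as JSON. move_arm: Moves the arm, as the interface text tells. Its arguments: {"type":"object","properties":{"series":{"type":"string"},"force":{"type":"number"}},"required":["series"]}

```bash
mkdir -p pics; ls; cat > h.py <<'E'
import numpy as np, cv2
from rig import observe, optics, order, spotter
def cam(n):
    d=optics.get_image(n); d['K']=np.array(d['camera_matrix'],float); d['D']=np.array(d['dist'],float)
    d['r']=np.array(d['rvec'],float); d['t']=np.array(d['tvec'],float); return d
def ray(d,uv):
    R=cv2.Rodrigues(d['r'])[0]
    p=cv2.undistortPoints(np.array(uv,float).reshape(-1,1,2),d['K'],d['D']).reshape(-1,2)
    return -R.T@d['t'].ravel(), np.c_[p,np.ones(len(p))]@R
def atz(d,uv,z):
    c,v=ray(d,uv); return c+v*((z-c[2])/v[:,2])[:,None]
def proj(d,P): return cv2.projectPoints(np.array(P,float).reshape(-1,3),d['r'],d['t'],d['K'],d['D'])[0].reshape(-1,2)
def tri(a,ua,b,ub):
    c1,v1=ray(a,ua);c2,v2=ray(b,ub);out=[]
    for x,y in zip(v1,v2):
        s=np.linalg.lstsq(np.c_[x,-y],c2-c1,rcond=None)[0]
        p,q=c1+s[0]*x,c2+s[1]*y; out.append(np.r_[(p+q)/2,np.linalg.norm(p-q)])
    return np.array(out)
E
python3 - <<'E'
from h import *
np.set_printoptions(precision=4,suppress=True)
s=observe(); print(s['time_s'],s['position'],s['tool_rot'],s['grip_width'])
for n in ('scene','top'):
    d=cam(n); cv2.imwrite(f'pics/{n}0.png',d['pixels'])
    print(n,ray(d,[[280,210]]))
    for t in ('jar1','jar2','jar3','jar4','hasp_hinge','hasp_grip','lid_grip','lid_hinge','case'):
        print(t,[(np.round(x['point'],3).tolist(),round(x['score'],2)) for x in spotter.mark_of(t,n)][:5])
E
```

```text
pics
0.0 [ 0.2064 -0.5095  0.2307] [[ 0.9269  0.3754 -0.0003]
 [ 0.3754 -0.9269  0.0015]
 [ 0.0003 -0.0015 -1.    ]] 0.0856264698631252
scene (array([ 1.4244, -0.0613,  0.9635]), array([[-0.7025,  0.0769, -0.7075]]))
jar1 [([0.576, -0.339, -0.002], 0.95), ([0.438, -0.183, 0.0], 0.84), ([0.595, -0.177, 0.0], 0.81), ([0.509, -0.118, -0.001], 0.75), ([0.419, -0.059, 0.003], 0.75)]
jar2 [([0.576, -0.339, -0.002], 0.95), ([0.438, -0.183, 0.0], 0.84), ([0.595, -0.177, 0.0], 0.81), ([0.509, -0.118, -0.001], 0.75), ([0.419, -0.059, 0.003], 0.75)]
jar3 [([0.576, -0.339, -0.002], 0.95), ([0.438, -0.183, 0.0], 0.84), ([0.595, -0.177, 0.0], 0.81), ([0.509, -0.118, -0.001], 0.75), ([0.419, -0.059, 0.003], 0.75)]
jar4 [([0.576, -0.339, -0.002], 0.95), ([0.438, -0.183, 0.0], 0.84), ([0.595, -0.177, 0.0], 0.81), ([0.509, -0.118, -0.001], 0.75), ([0.419, -0.059, 0.003], 0.75)]
hasp_hinge [([0.476, 0.136, 0.1], 0.87)]
hasp_grip [([0.425, -0.322, 0.003], 0.68), ([0.548, 0.126, 0.12], 0.54)]
lid_grip [([0.493, 0.034, 0.117], 0.72)]
lid_hinge [([0.649, 0.119, 0.083], 0.94), ([0.381, 0.218, 0.001], 0.59),
[... 304 characters left out ...]
 0.58)]
jar2 [([0.67, -0.098, -0.001], 0.85), ([0.424, -0.32, 0.001], 0.7), ([0.593, -0.176, 0.001], 0.69), ([0.435, -0.182, -0.006], 0.6), ([0.575, -0.344, 0.001], 0.58)]
jar3 [([0.67, -0.098, -0.001], 0.85), ([0.424, -0.32, 0.001], 0.7), ([0.593, -0.176, 0.001], 0.69), ([0.435, -0.182, -0.006], 0.6), ([0.575, -0.344, 0.001], 0.58)]
jar4 [([0.67, -0.098, -0.001], 0.85), ([0.424, -0.32, 0.001], 0.7), ([0.593, -0.176, 0.001], 0.69), ([0.435, -0.182, -0.006], 0.6), ([0.575, -0.344, 0.001], 0.58)]
hasp_hinge [([0.485, 0.135, 0.096], 0.59)]
hasp_grip [([0.539, 0.129, 0.122], 0.79)]
lid_grip [([0.5, 0.039, 0.122], 0.9)]
lid_hinge [([0.648, 0.12, 0.081], 0.95)]
case [([0.573, 0.126, 0.001], 0.87)]
```

View pics/scene0.png

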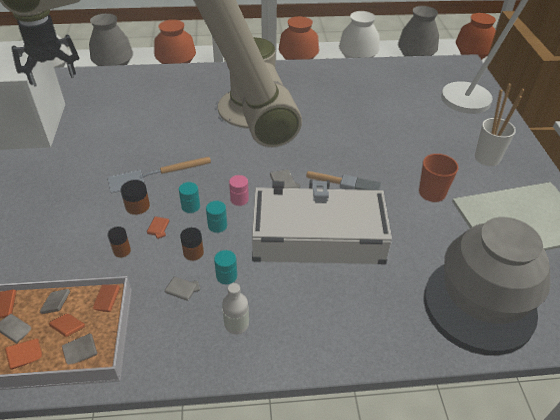

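View pics/top0.png

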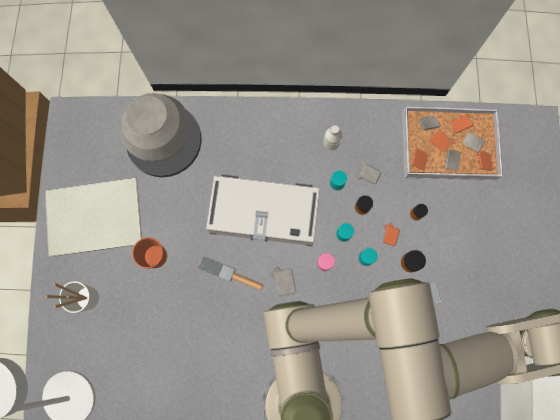

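Scene: the case is at (320,222) with the hasp in front. Three amber jars with black caps stand at (135,197), (119,241) and (192,243), which match (414,261), (419,212) and (364,205) in top. One jar is missing; the turquoise and pink ones are look-alikes.

```bash
python3 - <<'E'
from h import *
from scipy.optimize import least_squares
np.set_printoptions(precision=4,suppress=True)
S,T=cam('scene'),cam('top')
# black caps
pts={'scene':[(135,190),(119,236),(192,238)],'top':[(414,261),(420,212),(364,205)]}
res={}
for n,d in (('scene',S),('top',T)):
    m=(d['pixels'].max(2)<55).astype(np.uint8)
    k,lab,st,ce=cv2.connectedComponentsWithStats(m)
    for i,p in enumerate(pts[n]):
        l=lab[p[1],p[0]]; ys,xs=np.where(lab==l)
        # lid outline points -> at z=.066
        c=np.max([c for c in cv2.findContours((lab==l).astype(np.uint8),0,1)[0]],key=len) if False else max(cv2.findContours((lab==l).astype(np.uint8),0,1)[0],key=len).reshape(-1,2)
        h=cv2.convexHull(c).reshape(-1,2).astype(float)
        w=atz(d,h,.066); 
        # width across viewing direction
        c0=ray(d,[[280,210]])[0]; v=w.mean(0)[:2]-c0[:2]; v/=np.linalg.norm(v); perp=np.array([-v[1],v[0]])
        s=w[:,:2]@perp; print(n,i,st[l],'perp width',s.max()-s.min(),'perp mid',w.mean(0))
# lid
lidm=spotter.cut_out('lid','top')
m=lidm[0]['pixels']; print(lidm[0]['score'],m.sum())
ed=T['pixels'].copy(); 
a=cv2.resize(T['pixels'][165:285,190:340],None,fx=5,fy=5,interpolation=cv2.INTER_CUBIC)
cv2.imwrite('pics/crop1.png',a[:600])
E
```

```text
scene 0 [     0      0    560    420 232612] perp width 2.246874607173596 perp mid [0.1946 0.0823 0.066 ]
scene 1 [     0      0    560    420 232612] perp width 2.246874607173596 perp mid [0.1946 0.0823 0.066 ]
scene 2 [181 228  20  20 293] perp width 0.043998217229340414 perp mid [ 0.6036 -0.1751  0.066 ]
top 0 [405 251  21  20 331] perp width 0.057254065465674825 perp mid [ 0.4221 -0.3228  0.066 ]
top 1 [414 204  14  14 134] perp width 0.03447500469410936 perp mid [ 0.5727 -0.3418  0.066 ]
top 2 [357 196  16  16 186] perp width 0.04194377953942027 perp mid [ 0.5913 -0.1754  0.066 ]
0.7 183
```

View pics/crop1.png

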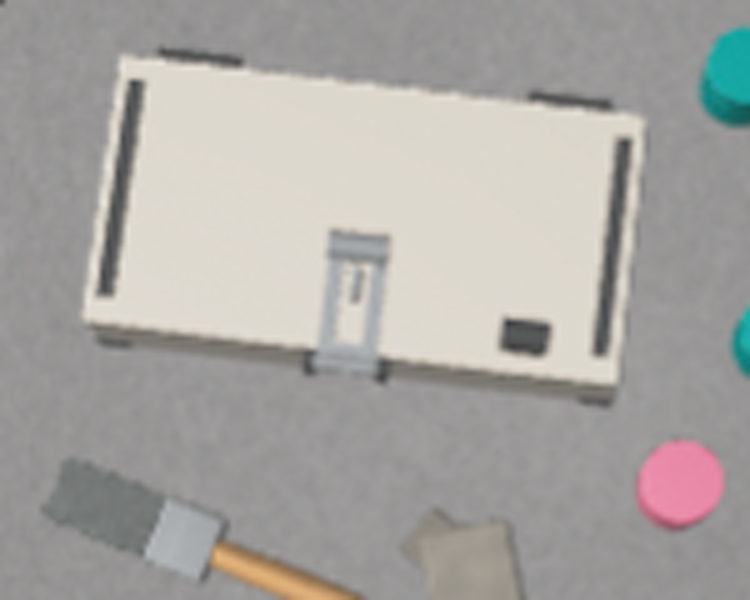

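The crop shows the lid with its corners at (122,57), (643,120), (613,385) and (86,322), the hasp bar at (360,245) and the handle at (525,336). By width the jars are 1, 3 and 4; jar 2 is absent.

```bash
python3 - <<'E'
from h import *
np.set_printoptions(precision=4,suppress=True)
S,T=cam('scene'),cam('top')
c=np.array([(122,57),(643,120),(613,385),(86,322),(360,245),(525,336)],float)/5+[190,165]-.4
W=atz(T,c[:4],.09); print(W)
print('grips .116',atz(T,c[4:],.116))
fr=(W[2]+W[3])/2; bk=(W[0]+W[1])/2
v=(W[0]-W[1]+W[3]-W[2]); yaw=np.arctan2(-v[0],v[1]); ce=W.mean(0); print('yaw',yaw,'centre',ce, 'len',np.linalg.norm(W[0]-W[1]),np.linalg.norm(W[0]-W[3]))
# scene crop with projected corners & heights
R=np.array([[np.cos(yaw),-np.sin(yaw),0],[np.sin(yaw),np.cos(yaw),0],[0,0,1]])
def w(p): return R@np.array(p)/1000+[ce[0],ce[1],0]
P=[w(p) for p in [(-80,156,90),(80,156,90),(80,-156,90),(-80,-156,90),(-62,-100,116),(-22,0,116),(-88,0,100)]]
print(np.array(P))
for d,n,(x,y) in ((S,'s',(230,165)),(T,'t',(190,165))):
    im=cv2.resize(d['pixels'][y:y+120,x:x+170],None,fx=4,fy=4,interpolation=cv2.INTER_CUBIC)
    for q in (proj(d,P)-[x,y]+.5)*4: cv2.circle(im,tuple(int(i) for i in q),3,(0,0,255),1)
    if n=='s': a=im
    else: cv2.imwrite('pics/crop2.png',np.hstack([a[:, :400],im[:,:0]]) if 0 else cv2.resize(np.vstack([a,im]),None,fx=.6,fy=.6))
# jars scene
hsv=S['pixels']
for i,(u,v,xyz) in enumerate([(135,197,(.4225,-.322)),(119,241,(.574,-.342)),(192,243,(.593,-.1755))]):
    print(i,proj(S,[[*xyz,.066],[*xyz,0]]))
for t in ('jar1',):
  for n in ('scene','top'):
    print(n,[np.round(x['point'],3).tolist() for x in spotter.mark_of(t,n)])
E
```

```text
[[ 0.6609  0.2722  0.09  ]
 [ 0.6275 -0.0341  0.09  ]
 [ 0.4711 -0.0175  0.09  ]
 [ 0.503   0.2867  0.09  ]]
grips .116 [[0.5457 0.1283 0.116 ]
 [0.4948 0.0338 0.116 ]]
yaw -0.10640080305990934 centre [0.5656 0.1268 0.09  ] len 0.308168009138651 0.1586205339706609
[[ 0.5027  0.2904  0.09  ]
 [ 0.6618  0.2734  0.09  ]
 [ 0.6286 -0.0368  0.09  ]
 [ 0.4695 -0.0198  0.09  ]
 [ 0.4934  0.034   0.116 ]
 [ 0.5438  0.1292  0.116 ]
 [ 0.4781  0.1362  0.1   ]]
0 [[132.5795 186.3851]
 [137.2109 205.2875]]
1 [[116.9866 231.52  ]
 [122.6151 250.3473]]
2 [[190.0928 233.4789]
 [193.0046 252.2597]]
scene [[0.59, -0.178, 0.002], [0.428, -0.322, 0.001], [0.579, -0.342, -0.002], [0.439, -0.185, 0.001], [0.51, -0.119, 0.002], [0.415, -0.059, -0.001], [0.669, -0.1, -0.001]]
top [[0.434, -0.184, -0.004], [0.422, -0.322, 0.001], [0.593, -0.177, 0.003], [0.671, -0.098, -0.002], [0.509, -0.118, -0.003], [0.419, -0.059, -0.002]]
```

View pics/crop2.png

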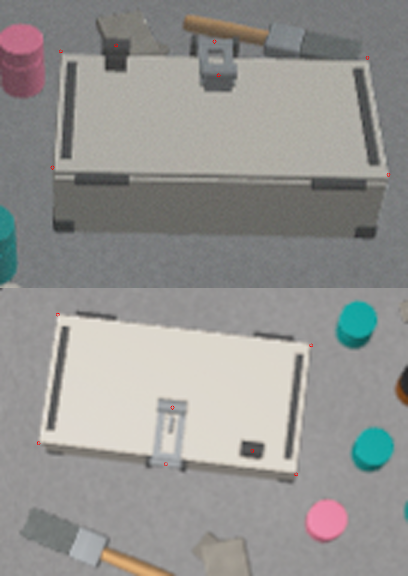

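The model fits both views to about 3 mm, so I'll go above the hasp and refine with the wrist camera.

```bash
cat >> h.py <<'E'
C=np.array([.568,.1265,0]); YAW=-.106
def Rz(a): return np.array([[np.cos(a),-np.sin(a),0],[np.sin(a),np.cos(a),0],[0,0,1]])
def cw(p): return Rz(YAW)@np.array(p,float)/1000+C
def plan(targets,yaw=None,s=None):
    """shift (cm) in tool axes + turn (deg) from the present pose to each world TCP target; yaw: world angle of tool x, deg"""
    s=s or observe(); R=np.array(s['tool_rot']); p=np.array(s['position'])
    now=np.degrees(np.arctan2(R[1,0],R[0,0])); t=0 if yaw is None else (now-yaw+180)%360-180
    print('t',round(s['time_s'],2),'at',np.round(p,4),'yaw',round(now,1),'w',round(s['grip_width'],4),'F',np.round(s['ft_force'],1))
    for T in targets: print('  ',np.round(R.T@(np.array(T)-p)*100,1),round(t,1))
E
python3 - <<'E'
from h import *
print(cw([-22,0,116]))
T=cw([-30,0,270])
p=np.array(observe()['position']); plan([p+(T-p)*.5,T],-6.1)
E
```

```text
[0.54612348 0.12882764 0.116     ]
t 1.35 at [ 0.2065 -0.5098  0.2313] yaw 22.0 w 0.0854 F [ 0.9 -1.   0.4]
   [ 27.4 -23.4  -1.9] 28.1
   [ 54.7 -46.8  -3.9] 28.1
```

Emit:
move_arm(
  series="3.4 -2.9 -1 4 0.2; 6.8 -5.9 -2 8 0.2; 13.7 -11.7 -2 12 0.2; 20 -17.5 -3 16 0.2; 27.4 -23.4 -3 20 0.2; 33 -28.5 -3.9 24 0.2; 37 -32 -3.9 28 0.2; 42 -36 -3.9 28 0.2",
  force=40,
)

```text
time_s: 2.35
position: [0.4197, -0.095, 0.2684]
tool_rot: [[0.994, -0.105, 0.001], [-0.105, -0.994, -0.001], [0.001, 0.0, -1.0]]
ft_force: [0.3, -0.6, 0.1]
grip_width: 0.0512
gripper_force: 0.0
```

```bash
python3 - <<'E'
from h import *
plan([cw([-30,0,270])],-6.1)
E
```

```text
t 2.35 at [ 0.4197 -0.095   0.2684] yaw -6.0 w 0.0512 F [ 0.3 -0.6  0.1]
   [  9.4 -23.6  -0.2] 0.1
```

Emit:
move_arm(
  series="2 -5.5 0 0 0.2; 4 -11 0 0 0.2; 6 -16 0 0 0.2; 8 -20 0 0 0.2; 9.4 -23.6 0 0 0.2; 9.4 -23.6 0 0 0.2; 9.4 -23.6 0 0 0.2",
)

```text
time_s: 3.22
position: [0.5368, 0.1278, 0.2678]
tool_rot: [[0.995, -0.104, -0.0], [-0.104, -0.995, -0.0], [-0.0, 0.0, -1.0]]
ft_force: [0.1, -0.4, -0.0]
grip_width: 0.0512
gripper_force: 0.0
```

```bash
python3 - <<'E'
from h import *
plan([cw([-22,0,190])],-6.1)
d=cam('wrist'); cv2.imwrite('pics/w1.png',d['pixels'])
P=[cw(p) for p in [(-22,17,116),(-22,-17,116),(-88,0,100),(-62,-86,116),(-62,-114,116),(-80,156,90),(-80,-156,90),(80,156,90),(80,-156,90)]]
print(np.round(proj(d,P)))
for t in ('hasp_grip','lid_grip','hasp_hinge','lid_hinge'): print(t,[(np.round(x['point'],4).tolist(),round(x['score'],2)) for x in spotter.mark_of(t,'wrist')])
E
```

```text
t 3.23 at [0.5368 0.1278 0.2678] yaw -6.0 w 0.0512 F [ 0.1 -0.4 -0. ]
   [ 0.9 -0.2  7.8] 0.1
[[255. 181.]
 [290. 181.]
 [273. 237.]
 [358. 220.]
 [386. 220.]
 [132. 226.]
 [414. 227.]
 [109.  70.]
 [437.  71.]]
hasp_grip [([0.5466, 0.128, 0.1233], 0.91)]
lid_grip [([0.4974, 0.0382, 0.1142], 0.73)]
hasp_hinge [([0.4813, 0.138, 0.0955], 0.62)]
lid_hinge [([0.6482, 0.1207, 0.0865], 0.62)]
```

View pics/w1.png

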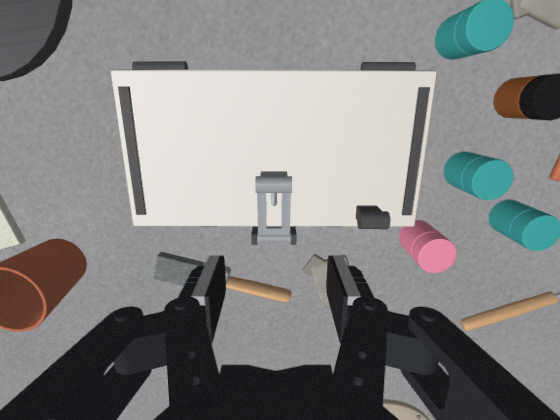

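Wrist picture: the lid corners at (111,70), (436,70), (414,227) and (134,226) and the hasp bar at (256..291,184) match the projection within 2 px, so the case pose is good.

Emit:
move_arm(
  series="0.9 -0.2 5 0 0.2; 0.9 -0.2 10 0 0.2; 0.9 -0.2 14 0 0.2; 0.9 -0.2 17.3 0 0.2; 0.9 -0.2 17.3 0 0.2; 0.9 -0.2 17.3 0 -1; 0.9 -0.2 17.3 0 -1; 0.9 -0.2 17.3 0 -1",
  force=40,
)

```text
time_s: 4.47
position: [0.5471, 0.1289, 0.0963]
tool_rot: [[0.995, -0.104, 0.003], [-0.104, -0.995, -0.0], [0.003, 0.0, -1.0]]
ft_force: [0.9, -2.9, 3.8]
grip_width: 0.0333
gripper_force: 40.8
```

```bash
python3 - <<'E'
from h import *
a0=np.arctan2(16,66); r=np.hypot(16,66)
s=observe(); p=np.array(s['position'])
def arc(th): return np.array([r*np.cos(a0+th)-66,0,r*np.sin(a0+th)-16])/1000
plan([p+Rz(YAW)@arc(t) for t in np.linspace(0,2.2,16)])
E
```

```text
t 4.47 at [0.5471 0.1289 0.0963] yaw -6.0 w 0.0333 F [ 0.9 -2.9  3.8]
   [0. 0. 0.] 0
   [-0.3 -0.  -0.9] 0
   [-0.7 -0.  -1.8] 0
   [-1.3 -0.  -2.7] 0
   [-2.  -0.  -3.4] 0
   [-2.8 -0.  -4. ] 0
   [-3.6 -0.  -4.5] 0
   [-4.5 -0.  -4.9] 0
   [-5.5 -0.  -5.1] 0
   [-6.5 -0.  -5.2] 0
   [-7.5 -0.  -5.2] 0
   [-8.5 -0.  -5. ] 0
   [-9.4 -0.  -4.6] 0
   [-10.3  -0.   -4.1] 0
   [-11.1  -0.   -3.5] 0
   [-11.8  -0.   -2.8] 0
```

Emit:
move_arm(
  series="-0.3 0 -0.9 0 -1; -0.7 0 -1.8 0 -1; -1.3 0 -2.7 0 -1; -2 0 -3.4 0 -1; -2.8 0 -4 0 -1; -3.6 0 -4.5 0 -1; -4.5 0 -4.9 0 -1; -5.5 0 -5.1 0 -1",
)

```text
time_s: 5.48
position: [0.4918, 0.1348, 0.1468]
tool_rot: [[0.995, -0.104, 0.003], [-0.104, -0.995, -0.0], [0.003, 0.0, -1.0]]
ft_force: [5.2, -3.9, -5.7]
grip_width: 0.0329
gripper_force: 40.3
```

Emit:
move_arm(
  series="-1 0 -0.1 0 -1; -2 0 -0.1 0 -1; -3 0 0.1 0 -1; -3.9 0 0.5 0 -1; -4.8 0 1 0 -1; -5.6 0 1.6 0 -1; -6.3 0 2.3 0 -1; -6.3 0 2.3 0 -1",
)

```text
time_s: 6.48
position: [0.4283, 0.1416, 0.1241]
tool_rot: [[0.995, -0.103, 0.001], [-0.103, -0.995, 0.0], [0.001, -0.0, -1.0]]
ft_force: [-2.2, -4.0, 5.7]
grip_width: 0.0334
gripper_force: 44.6
```

```bash
python3 - <<'E'
from h import *
s=observe();plan([cw([-88-51.7,0,100+44])])
d=cam('scene'); cv2.imwrite('pics/s2.png',d['pixels'][150:290,220:420].repeat(3,0).repeat(3,1))
E
```

```text
t 6.47 at [0.4283 0.1416 0.1241] yaw -5.9 w 0.0334 F [-2.2 -4.   5.7]
   [ 0.1  0.  -2. ] 0
```

View pics/s2.png

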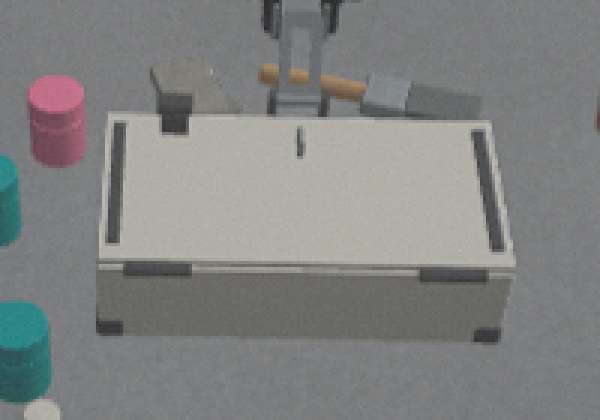

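The picture shows the hasp swung back off the catch at (300,60), clear of the lid. Next I release it and grip the lid handle.

Emit:
move_arm(
  series="0 0 0 0 0.2; 0 0 0 0 0.2; 0 0 -5 0 0.2; 0 0 -9.5 0 0.2; 4 5 -9.5 0 0.2; 7.8 10 -9.5 0 0.2; 7.8 10 -9.5 0 0.2",
)

```text
time_s: 7.4
position: [0.4975, 0.0311, 0.2174]
tool_rot: [[0.994, -0.108, -0.0], [-0.108, -0.994, 0.0], [-0.0, -0.0, -1.0]]
ft_force: [0.3, 1.3, 0.1]
grip_width: 0.0514
gripper_force: 0.0
```

```bash
python3 - <<'E'
from h import *
d=cam('wrist');t=cw([-62,-100,96])
plan([t],-6.07)
for n in ('wrist','top','scene'): cam(n); print([(np.round(x['point'],4).tolist(),round(x['score'],2)) for x in spotter.mark_of('lid_grip',n)][:2],cw([-62,-100,116]))
E
```

```text
t 7.45 at [0.4965 0.0326 0.2174] yaw -6.1 w 0.0513 F [-0.9  0.5 -0.6]
   [-0.1 -0.1 12.1] -0.0
[([0.4964, 0.0351, 0.1116], 0.69)] [0.49576783 0.03362097 0.116     ]
[([0.4968, 0.0381, 0.1197], 0.58), ([0.4289, 0.1433, 0.1477], 0.37)] [0.49576783 0.03362097 0.116     ]
[([0.4947, 0.0347, 0.1144], 0.65)] [0.49576783 0.03362097 0.116     ]
```

Emit:
move_arm(
  series="-0.1 -0.1 5 0 0.2; -0.1 -0.1 9 0 0.2; -0.1 -0.1 12.1 0 0.2; -0.1 -0.1 12.1 0 0.2; -0.1 -0.1 12.1 0 -1; -0.1 -0.1 12.1 0 -1; -0.1 -0.1 12.1 0 -1; -0.1 -0.1 12.1 0 -1",
  force=70,
)

```text
time_s: 8.75
position: [0.4957, 0.0338, 0.0987]
tool_rot: [[0.995, -0.104, 0.003], [-0.104, -0.995, -0.003], [0.003, 0.003, -1.0]]
ft_force: [-2.6, -7.5, 3.3]
grip_width: 0.0269
gripper_force: 69.0
```

```bash
python3 - <<'E'
from h import *
p=np.array(observe()['position'])
r=np.hypot(142,34);a0=np.arctan2(34,-142)
def arc(th): return np.array([r*np.cos(a0-th)+142,0,r*np.sin(a0-th)-34])/1000
L=[p+Rz(YAW)@arc(t) for t in np.linspace(0,1.65,25)[1:]]
plan(L); print(L[-1])
E
```

```text
t 8.75 at [0.4957 0.0338 0.0987] yaw -5.9 w 0.0269 F [-2.6 -7.5  3.3]
   [ 0.3  0.  -1. ] 0
   [ 0.6  0.  -1.9] 0
   [ 1.   0.  -2.8] 0
   [ 1.5  0.  -3.7] 0
   [ 2.   0.  -4.6] 0
   [ 2.6  0.  -5.4] 0
   [ 3.2  0.  -6.2] 0
   [ 3.9  0.  -6.9] 0
   [ 4.6  0.  -7.6] 0
   [ 5.4  0.  -8.2] 0
   [ 6.2  0.  -8.8] 0
   [ 7.1  0.  -9.3] 0
   [ 8.   0.  -9.8] 0
   [  8.9   0.  -10.2] 0
   [  9.9   0.  -10.5] 0
   [ 10.8   0.1 -10.8] 0
   [ 11.8   0.1 -11. ] 0
   [ 12.8   0.1 -11.1] 0
   [ 13.8   0.1 -11.2] 0
   [ 14.8   0.1 -11.1] 0
   [ 15.8   0.1 -11.1] 0
   [ 16.8   0.1 -10.9] 0
   [ 17.8   0.1 -10.7] 0
   [ 18.7   0.1 -10.4] 0
[0.68179444 0.01398091 0.20361007]
```

Emit:
move_arm(
  series="0.3 0 -1 0 -1; 0.6 0 -1.9 0 -1; 1 0 -2.8 0 -1; 1.5 0 -3.7 0 -1; 2 0 -4.6 0 -1; 2.6 0 -5.4 0 -1; 3.2 0 -6.2 0 -1; 3.9 0 -6.9 0 -1",
)

```text
time_s: 9.75
position: [0.5327, 0.0299, 0.1658]
tool_rot: [[0.995, -0.104, -0.004], [-0.104, -0.995, -0.002], [-0.004, 0.003, -1.0]]
ft_force: [-2.0, -8.0, -12.1]
grip_width: 0.0266
gripper_force: 69.6
```

Emit:
move_arm(
  series="0.7 0 -0.7 0 -1; 1.5 0 -1.3 0 -1; 2.3 0 -1.9 0 -1; 3.2 0 -2.4 0 -1; 4.1 0 -2.9 0 -1; 5 0 -3.3 0 -1; 6 0 -3.6 0 -1; 6.9 0 -3.9 0 -1",
)

```text
time_s: 10.75
position: [0.6008, 0.0226, 0.2048]
tool_rot: [[0.994, -0.105, -0.006], [-0.105, -0.995, -0.002], [-0.006, 0.003, -1.0]]
ft_force: [-6.2, -7.2, -5.6]
grip_width: 0.0262
gripper_force: 69.4
```

Emit:
move_arm(
  series="1 0 -0.2 0 -1; 2 0 -0.3 0 -1; 3 0 -0.4 0 -1; 4 0 -0.3 0 -1; 5 0 -0.3 0 -1; 6 0 -0.1 0 -1; 7 0 0.1 0 -1; 7.7 0 0.4 0 -1",
)

```text
time_s: 11.75
position: [0.6792, 0.0142, 0.2043]
tool_rot: [[0.994, -0.105, 0.003], [-0.105, -0.994, -0.003], [0.003, 0.003, -1.0]]
ft_force: [-3.3, -6.7, 12.7]
grip_width: 0.0255
gripper_force: 67.9
```

```bash
python3 - <<'E'
from h import *
plan([[.6818,.014,.2036]],-6.1)
d=cam('scene'); cv2.imwrite('pics/s3.png',d['pixels'])
E
```

```text
t 11.75 at [0.6792 0.0142 0.2043] yaw -6.0 w 0.0255 F [-3.3 -6.7 12.7]
   [ 0.3 -0.   0.1] 0.1
```

View pics/s3.png

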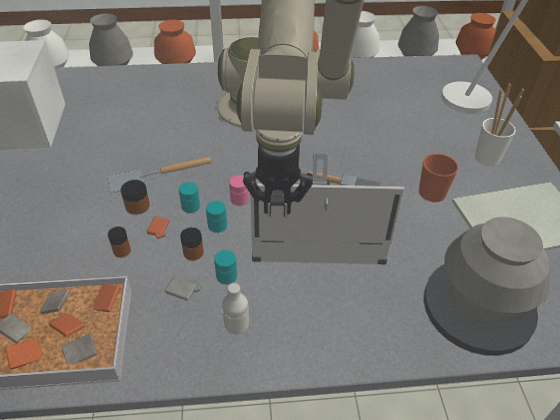

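The lid stands upright, held at its handle at (280,205). I release it, retreat over its edge and go to jar 1.

Emit:
move_arm(
  series="0 0 0 0 0.2; 0 0 0 0 0.2; 0 0 -5 0 0.2; 0 0 -10 0 0.2; 0 0 -10.5 0 0.2; -6 2 -10.5 -5 0.5; -10 6 -10.5 -15 1; -14 11 -10.5 -25 1",
)

```text
time_s: 12.8
position: [0.5281, -0.0775, 0.3054]
tool_rot: [[0.943, 0.332, -0.001], [0.332, -0.943, 0.0], [-0.001, -0.001, -1.0]]
ft_force: [0.3, -1.9, 0.7]
grip_width: 0.0857
gripper_force: 0.0
```

```bash
python3 - <<'E'
from h import *
plan([[.4225,-.322,.2]],84)
for n in ('scene','top'):
    cam(n); print(n,[(np.round(x['point'],3).tolist(),round(x['score'],2)) for x in spotter.mark_of('jar1',n)])
E
```

```text
t 12.8 at [ 0.5281 -0.0775  0.3054] yaw 19.4 w 0.0857 F [ 0.3 -1.9  0.7]
   [-18.1  19.6  10.5] -64.6
scene [([0.671, -0.099, 0.002], 0.97), ([0.51, -0.12, -0.0], 0.96), ([0.577, -0.338, -0.003], 0.84), ([0.591, -0.178, 0.002], 0.82), ([0.429, -0.323, 0.001], 0.81), ([0.799, -0.079, 0.001], 0.72), ([0.419, -0.057, 0.002], 0.67), ([0.436, -0.183, 0.002], 0.64)]
top [([0.42, -0.318, -0.001], 0.68), ([0.436, -0.18, -0.003], 0.65), ([0.578, -0.345, -0.001], 0.63), ([0.507, -0.117, -0.003], 0.55), ([0.8, -0.084, -0.001], 0.41)]
```

Emit:
move_arm(
  series="-4 4.5 2 -10 1; -8 9 4 -20 1; -12 13 6 -30 1; -16 17 8 -40 1; -18.1 19.6 8 -50 1; -18.1 19.6 8 -60 1; -18.1 19.6 8 -64.6 1; -18.1 19.6 8 -64.6 1",
)

```text
time_s: 14.0
position: [0.4234, -0.3213, 0.2253]
tool_rot: [[0.113, 0.994, -0.0], [0.994, -0.113, 0.001], [0.001, -0.0, -1.0]]
ft_force: [0.1, -0.1, 0.5]
grip_width: 0.0851
gripper_force: 0.0
```

```bash
cat >> h.py <<'E'
def caps(n,zt=.066,show=True):
    """black caps over amber: world centre at the cap top, width across the view"""
    d=cam(n); px=d['pixels'].astype(int); out=[]
    m=(px.max(2)<50).astype(np.uint8)
    hsv=cv2.cvtColor(d['pixels'],cv2.COLOR_BGR2HSV)
    k,lab,st,ce=cv2.connectedComponentsWithStats(m)
    for i in range(1,k):
        if not 60<st[i,4]<20000: continue
        b=(lab==i).astype(np.uint8); c=max(cv2.findContours(b,0,1)[0],key=len)
        near=cv2.dilate(b,np.ones((9,9)))>b
        am=((hsv[...,0]<16)&(hsv[...,1]>120)&(hsv[...,2]>40)&(hsv[...,2]<150)&near).sum()/near.sum()
        if am<.08: continue
        out.append((ce[i].round(0),st[i,4],round(am,2),atz(d,[ce[i]],zt)[0].round(4)))
    return d,out
E
python3 - <<'E'
from h import *
plan([[.4225,-.322,.15]],84)
d,o=caps('wrist'); print(*o,sep='\n')
cv2.imwrite('pics/w2.png',d['pixels']); print(proj(d,[[.4225,-.322,.066],[.4225,-.322,0]]))
print(*caps('top')[1],sep='\n')
print([(np.round(x['point'],3).tolist(),round(x['score'],2)) for x in spotter.mark_of('jar1','wrist')])
E
```

```text
t 14.0 at [ 0.4234 -0.3213  0.2253] yaw 83.5 w 0.0851 F [ 0.1 -0.1  0.5]
   [-0.1 -0.1  7.5] -0.5
(array([449.,  15.]), np.int32(1796), np.float64(0.4), array([ 0.5872, -0.1859,  0.066 ]))
(array([278., 186.]), np.int32(2830), np.float64(0.17), array([ 0.4256, -0.3199,  0.066 ]))
(array([424., 191.]), np.int32(1422), np.float64(0.25), array([ 0.5711, -0.3408,  0.066 ]))
[[274.85121506 188.82354389]
 [275.02099392 174.64988478]]
(array([365., 203.]), np.int32(176), np.float64(0.13), array([ 0.5913, -0.1738,  0.066 ]))
(array([420., 210.]), np.int32(128), np.float64(0.16), array([ 0.5726, -0.3408,  0.066 ]))
[([0.597, -0.173, 0.002], 0.9), ([0.574, -0.346, -0.005], 0.83), ([0.441, -0.185, 0.001], 0.81), ([0.428, -0.32, -0.0], 0.63), ([0.705, -0.199, 0.001], 0.2)]
```

View pics/w2.png

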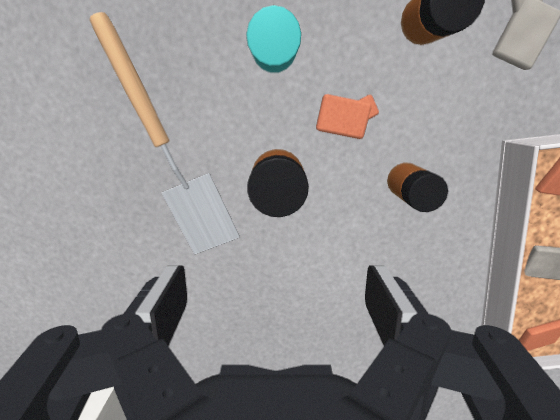

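Jar 1's cap is centred at (278,186), with the spatula blade lying low at (200,212), well below the fingertips. I descend and grip.

Emit:
move_arm(
  series="0.1 0.1 5 -0.5 1; 0.1 0.1 10 -0.5 1; 0.1 0.1 15 -0.5 1; 0.1 0.1 18.9 -0.5 1; 0.1 0.1 18.9 -0.5 1; 0.1 0.1 18.9 -0.5 -1; 0.1 0.1 18.9 -0.5 -1; 0.1 0.1 18.9 -0.5 -1",
  force=50,
)

```text
time_s: 15.15
position: [0.4245, -0.3217, 0.0391]
tool_rot: [[0.104, 0.995, 0.003], [0.995, -0.104, -0.003], [-0.003, 0.003, -1.0]]
ft_force: [0.1, 0.3, 7.8]
grip_width: 0.0604
gripper_force: 54.6
```

Emit:
move_arm(
  series="0 0 -3 0 -1; 0 0 -7 0 -1; 0 0 -11 0 -1; 0 0 -14 0 -1; 0 0 -14 0 -1",
)

```text
time_s: 15.78
position: [0.4242, -0.3214, 0.1796]
tool_rot: [[0.104, 0.995, 0.004], [0.995, -0.104, -0.004], [-0.004, 0.004, -1.0]]
ft_force: [-0.8, 0.4, -3.7]
grip_width: 0.0606
gripper_force: 55.7
```

```bash
python3 - <<'E'
from h import *
p=np.array(observe()['position']); T=cw([0,105,175])
plan([p+(T-p)*.25,p+(T-p)*.5,T],83.9)
d,o=caps('wrist'); cv2.imwrite('pics/w3.png',d['pixels'][::2,::2])
E
```

```text
t 15.78 at [ 0.4242 -0.3214  0.1796] yaw 84.0 w 0.0606 F [-0.8  0.4 -3.7]
   [14.1  2.4  0.1] 0.1
   [28.3  4.8  0.1] 0.1
   [56.5  9.7  0.3] 0.1
```

View pics/w3.png

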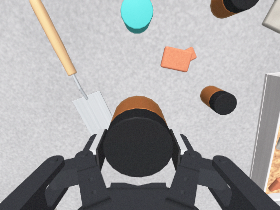

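Emit:
move_arm(
  series="3 0.5 0 0 -1; 7.5 1.2 0 0 -1; 13 2.2 0 0 -1; 18.5 3.2 0 0 -1; 24 4.1 0 0 -1; 29.5 5 0 0 -1; 34 5.8 0 0 -1; 38 6.5 0 0 -1",
)

```text
time_s: 16.82
position: [0.5272, 0.0522, 0.1754]
tool_rot: [[0.103, 0.995, -0.003], [0.995, -0.103, 0.0], [0.0, -0.003, -1.0]]
ft_force: [0.7, -0.6, -2.4]
grip_width: 0.0601
gripper_force: 55.7
```

Emit:
move_arm(
  series="5 0.8 0 0 -1; 10 1.7 0 0 -1; 14.5 2.5 0 0 -1; 17 2.9 0 0 -1; 18.5 3.2 0 0 -1; 18.5 3.2 0 0 -1",
)

```text
time_s: 17.58
position: [0.5784, 0.2312, 0.1759]
tool_rot: [[0.103, 0.995, -0.002], [0.995, -0.103, -0.0], [-0.001, -0.002, -1.0]]
ft_force: [0.4, -0.9, -2.9]
grip_width: 0.0603
gripper_force: 55.7
```

```bash
python3 - <<'E'
from h import *
plan([cw([0,105,48]),cw([0,105,100])],83.9)
d=cam('top'); cv2.imwrite('pics/t4.png',cv2.resize(d['pixels'][150:270,180:340],None,fx=5,fy=5,interpolation=cv2.INTER_CUBIC))
# pocket corners projected at z=.036
for y,h in ((105,35),(24.5,31.5),(-49,28),(-115.5,24.5)):
    print(y,((proj(d,[cw([a*h,y+b*h,36]) for a,b in((1,1),(1,-1),(-1,-1),(-1,1))])-[180,150]+.5)*5).round().tolist())
E
```

```text
t 17.57 at [0.5784 0.2312 0.1759] yaw 84.1 w 0.0603 F [ 0.4 -0.9 -2.9]
   [-0.   0.1 12.8] 0.2
   [-0.   0.1  7.6] 0.2
105 [[198.0, 225.0], [312.0, 238.0], [296.0, 352.0], [181.0, 338.0]]
24.5 [[334.0, 247.0], [438.0, 259.0], [425.0, 362.0], [320.0, 349.0]]
-49 [[460.0, 268.0], [553.0, 279.0], [542.0, 370.0], [449.0, 359.0]]
-115.5 [[575.0, 287.0], [656.0, 297.0], [647.0, 377.0], [566.0, 367.0]]
```

View pics/t4.png

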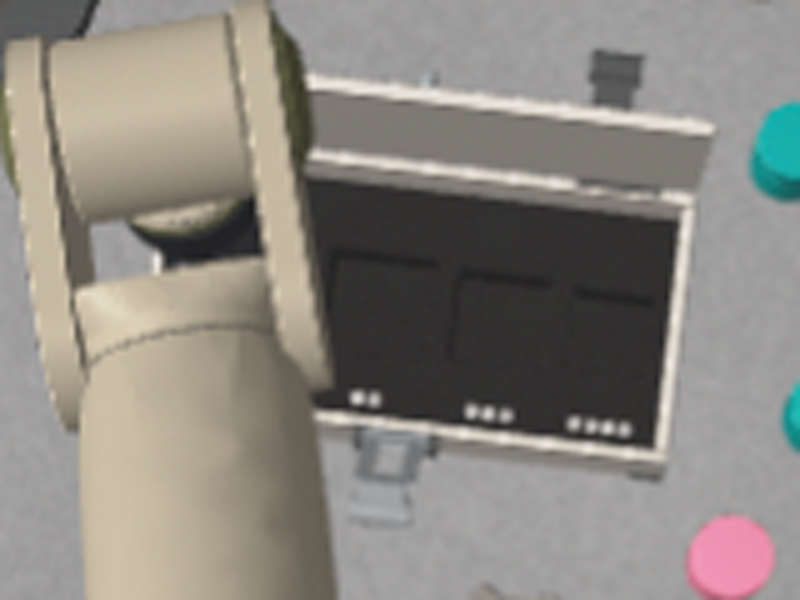

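The top view shows pockets 2 to 4 at (385,305), (500,325) and (612,335), with far edges within about 2 mm of the projection, so I shift 1 mm toward -x. Now I lower jar 1 into pocket 1.

Emit:
move_arm(
  series="0 0 5 0 -1; 0 0 9 0 -1; 0 0 10.5 0 -1; 0 0 11.6 0 -1; 0 0 11.6 0 -1",
)

```text
time_s: 18.25
position: [0.579, 0.2308, 0.0614]
tool_rot: [[0.104, 0.995, 0.001], [0.995, -0.104, 0.0], [0.0, 0.001, -1.0]]
ft_force: [-0.5, -0.7, -2.6]
grip_width: 0.0608
gripper_force: 55.7
```

Emit:
move_arm(
  series="0 0 0.6 0 -1; 0 0 1 0 -1; 0 0 1.1 0 -1; 0 0 1.1 0 -1",
)

```text
time_s: 18.75
position: [0.5787, 0.2311, 0.05]
tool_rot: [[0.104, 0.995, 0.0], [0.995, -0.104, 0.0], [0.0, 0.0, -1.0]]
ft_force: [0.8, -0.4, -3.1]
grip_width: 0.0606
gripper_force: 55.7
```

Emit:
move_arm(
  series="0 0 0.3 0 -1; 0 0 0.3 0 -1; 0 0 0.3 0 0.8; 0 0 0.3 0 0.8; 0 0 -3 0 0.8; 0 0 -8 0 0.8; 0 0 -13 0 0.8; 0 0 -16 0 0.8",
)

```text
time_s: 19.75
position: [0.5791, 0.2311, 0.2129]
tool_rot: [[0.104, 0.995, 0.004], [0.995, -0.104, 0.001], [0.001, 0.003, -1.0]]
ft_force: [-0.4, 0.1, -0.8]
grip_width: 0.0768
gripper_force: 0.0
```

Emit:
move_arm(
  series="-4 0.6 0 0 0.8; -10 1.4 0 0 0.8; -16 2.2 0 0 0.8; -22 3.1 0 0 0.8; -28 4 0 0 0.8; -34 4.8 0 0 0.8; -40.3 5.6 0 0 0.8; -40.3 5.6 0 0 0.8",
)

```text
time_s: 20.75
position: [0.5922, -0.1798, 0.2094]
tool_rot: [[0.109, 0.994, -0.0], [0.994, -0.109, -0.001], [-0.001, -0.0, -1.0]]
ft_force: [-0.6, 1.5, -0.3]
grip_width: 0.0769
gripper_force: 0.0
```

```bash
python3 - <<'E'
from h import *
plan([[.593,-.1755,.036]],83.9)
d,o=caps('wrist'); print(*o,sep='\n')
cv2.imwrite('pics/w5.png',d['pixels'][::2,::2])
for n in ('wrist','scene','top'):
    if n!='wrist': d=cam(n)
    if n=='scene': cv2.imwrite('pics/s5.png',d['pixels'])
    print(n,[(np.round(x['point'],3).tolist(),round(x['score'],2)) for x in spotter.mark_of('jar1',n)])
a=cv2.imread('pics/w5.png'); b=cv2.imread('pics/s5.png')[150:360,90:430]; cv2.imwrite('pics/c5.png',np.hstack([a,b]))
print(caps('top')[1])
E
```

```text
t 20.75 at [ 0.5922 -0.1798  0.2094] yaw 83.7 w 0.0769 F [-0.6  1.5 -0.3]
   [ 0.4  0.  17.3] -0.2
(array([278., 185.]), np.int32(1885), np.float64(0.19), array([ 0.5948, -0.1734,  0.066 ]))
(array([277., 328.]), np.int32(1122), np.float64(0.24), array([ 0.5767, -0.3353,  0.066 ]))
wrist [([0.576, -0.346, -0.001], 0.95), ([0.44, -0.186, 0.0], 0.85), ([0.511, -0.117, -0.0], 0.75), ([0.668, -0.097, -0.003], 0.69), ([0.596, -0.176, -0.001], 0.65), ([0.42, -0.057, -0.002], 0.64)]
scene [([0.579, -0.335, -0.002], 0.91), ([0.44, -0.183, -0.0], 0.89), ([0.594, -0.172, 0.003], 0.85), ([0.673, -0.099, -0.003], 0.83), ([0.511, -0.121, 0.0], 0.72), ([0.419, -0.055, 0.001], 0.66), ([0.803, -0.077, -0.0], 0.56), ([0.479, 0.135, 0.098], 0.36)]
top [([0.575, 0.234, 0.006], 0.93), ([0.67, -0.098, -0.002], 0.8), ([0.576, -0.342, 0.001], 0.58)]
[(array([227., 204.]), np.int32(410), np.float64(0.1), array([0.582, 0.232, 0.066])), (array([420., 210.]), np.int32(128), np.float64(0.16), array([ 0.5726, -0.3408,  0.066 ]))]
```

View pics/c5.png

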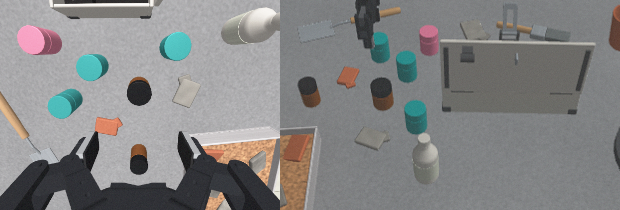

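Left half shows jar 3 at (139,92) below the gripper and jar 4 at (139,158). Right half shows the lid still upright, and the top detection puts jar 1 at pocket 1. I grip jar 3.

Emit:
move_arm(
  series="0.1 0.1 5 0 0.8; 0.1 0.1 10 0 0.8; 0.1 0.1 14 0 0.8; 0.1 0.1 17.3 0 0.8; 0.1 0.1 17.3 0 0.8; 0.1 0.1 17.3 0 -1; 0.1 0.1 17.3 0 -1; 0.1 0.1 17.3 0 -1",
  force=40,
)

```text
time_s: 22.1
position: [0.5945, -0.1749, 0.039]
tool_rot: [[0.104, 0.995, 0.003], [0.995, -0.104, -0.001], [-0.001, 0.003, -1.0]]
ft_force: [0.6, 0.7, 6.7]
grip_width: 0.0469
gripper_force: 41.3
```

```bash
python3 - <<'E'
from h import *
p=np.array(observe()['position']); T=cw([-1,-49,0]); T[2]=p[2]+.125
plan([p+[0,0,.125],T],83.9)
E
```

```text
t 22.1 at [ 0.5945 -0.1749  0.039 ] yaw 84.1 w 0.0469 F [0.6 0.7 6.7]
   [ -0.    0.  -12.5] 0.2
   [ 24.8  -5.8 -12.5] 0.2
```

Emit:
move_arm(
  series="0 0 -5 0 -1; 0 0 -10 0 -1; 0 0 -12.5 0 -1; 4 -1 -12.5 0 -1; 9 -2.1 -12.5 0 -1; 15 -3.5 -12.5 0 -1; 20 -4.7 -12.5 0 -1; 24.8 -5.8 -12.5 0 -1",
)

```text
time_s: 23.1
position: [0.5612, 0.0798, 0.1628]
tool_rot: [[0.103, 0.995, 0.001], [0.995, -0.103, -0.0], [0.0, 0.001, -1.0]]
ft_force: [1.1, 0.1, -1.5]
grip_width: 0.0467
gripper_force: 42.2
```

Emit:
move_arm(
  series="0 0 0 0 -1; 0 0 0 0 -1; 0 0 4 0 -1; 0 0 7 0 -1; 0 0 7 0 -1",
)

```text
time_s: 23.72
position: [0.561, 0.0768, 0.0904]
tool_rot: [[0.106, 0.994, -0.004], [0.994, -0.106, 0.0], [-0.0, -0.004, -1.0]]
ft_force: [-0.0, 0.7, -2.1]
grip_width: 0.0468
gripper_force: 42.2
```

```bash
python3 - <<'E'
from h import *
plan([cw([-1,-49,49])],83.9)
E
```

```text
t 23.73 at [0.561  0.0768 0.0904] yaw 83.9 w 0.0468 F [-0.   0.7 -2.1]
   [0.1 0.1 4.1] 0.0
```

Emit:
move_arm(
  series="0.1 0 1 0 -1; 0.1 0 2 0 -1; 0.1 0 2.8 0 -1; 0.1 0 2.8 0 -1",
)

```text
time_s: 24.22
position: [0.5616, 0.079, 0.0634]
tool_rot: [[0.104, 0.995, -0.001], [0.995, -0.104, 0.0], [-0.0, -0.001, -1.0]]
ft_force: [0.4, 0.3, -1.9]
grip_width: 0.0467
gripper_force: 42.2
```

Emit:
move_arm(
  series="0 0 0.7 0 -1; 0 0 1.2 0 -1; 0 0 1.4 0 -1; 0 0 1.4 0 -1",
)

```text
time_s: 24.72
position: [0.5618, 0.079, 0.0499]
tool_rot: [[0.104, 0.995, -0.0], [0.995, -0.104, 0.0], [-0.0, -0.0, -1.0]]
ft_force: [-0.3, 0.3, -2.1]
grip_width: 0.0469
gripper_force: 42.2
```

Emit:
move_arm(
  series="0 0 0.3 0 -1; 0 0 0.3 0 -1; 0 0 0.3 0 0.6; 0 0 0.3 0 0.6; 0 0 -3 0 0.6; 0 0 -8 0 0.6; 0 0 -13 0 0.6; 0 0 -16 0 0.6",
)

```text
time_s: 25.72
position: [0.5622, 0.079, 0.2127]
tool_rot: [[0.104, 0.995, 0.003], [0.995, -0.104, -0.0], [0.0, 0.003, -1.0]]
ft_force: [0.6, 0.5, -0.6]
grip_width: 0.0683
gripper_force: 0.0
```

Emit:
move_arm(
  series="-6 0.8 0 0 0.6; -12 1.6 0 0 0.6; -18 2.4 0 0 0.6; -24 3.2 0 0 0.6; -30 4 0 0 0.6; -36 4.9 0 0 0.6; -41.8 5.6 0 0 0.6; -41.8 5.6 0 0 0.6",
)

```text
time_s: 26.72
position: [0.5732, -0.3466, 0.2087]
tool_rot: [[0.108, 0.994, -0.001], [0.994, -0.108, 0.0], [-0.0, -0.001, -1.0]]
ft_force: [0.5, 0.8, -0.3]
grip_width: 0.0683
gripper_force: 0.0
```

```bash
python3 - <<'E'
from h import *
plan([[.5745,-.342,.036]],83.9)
d,o=caps('wrist'); print(*o,sep='\n')
for n in ('wrist','scene','top'):
    if n!='wrist': d=cam(n)
    print(n,[(np.round(x['point'],3).tolist(),round(x['score'],2)) for x in spotter.mark_of('jar1',n)])
print(*caps('top')[1],cw([0,-49,0]),sep='\n')
E
```

```text
t 26.73 at [ 0.5732 -0.3466  0.2087] yaw 83.8 w 0.0683 F [ 0.5  0.8 -0.3]
   [ 0.5  0.1 17.3] -0.1
(array([278., 187.]), np.int32(1379), np.float64(0.19), array([ 0.5757, -0.3419,  0.066 ]))
wrist [([0.439, -0.185, 0.002], 0.72), ([0.576, -0.344, 0.0], 0.7)]
scene [([0.67, -0.098, -0.002], 0.74), ([0.514, -0.117, -0.001], 0.62), ([0.576, -0.34, -0.003], 0.61), ([0.437, -0.184, 0.001], 0.59)]
top [([0.563, 0.078, 0.008], 0.74), ([0.513, -0.117, -0.003], 0.66), ([0.574, 0.234, 0.007], 0.6), ([0.433, -0.181, -0.003], 0.55), ([0.671, -0.098, 0.0], 0.54)]
[0.56281572 0.07777502 0.        ]
```

Emit:
move_arm(
  series="0 0.1 5 0 0.6; 0 0.1 10 0 0.6; 0 0.1 14 0 0.6; 0 0.1 17.3 0 0.6; 0 0.1 17.3 0 0.6; 0 0.1 17.3 0 -1; 0 0.1 17.3 0 -1; 0 0.1 17.3 0 -1",
)

```text
time_s: 28.08
position: [0.576, -0.3432, 0.0392]
tool_rot: [[0.104, 0.995, 0.003], [0.995, -0.104, -0.002], [-0.002, 0.003, -1.0]]
ft_force: [0.1, 1.1, 5.9]
grip_width: 0.0398
gripper_force: 40.2
```

```bash
python3 - <<'E'
from h import *
p=np.array(observe()['position']); T=cw([-1,-115.5,0]); T[2]=p[2]+.125
plan([p+[0,0,.125],T],83.9)
E
```

```text
t 28.07 at [ 0.576  -0.3432  0.0392] yaw 84.1 w 0.0398 F [0.1 1.1 5.9]
   [ -0.    0.  -12.5] 0.2
   [ 35.1  -5.7 -12.6] 0.2
```

Emit:
move_arm(
  series="0 0 -5 0 -1; 0 0 -10 0 -1; 0 0 -12.5 0 -1; 5 -0.8 -12.5 0 -1; 10 -1.6 -12.5 0 -1; 16 -2.6 -12.5 0 -1; 22 -3.6 -12.5 0 -1; 28 -4.5 -12.5 0 -1",
)

```text
time_s: 29.08
position: [0.5591, -0.0577, 0.1628]
tool_rot: [[0.104, 0.995, 0.001], [0.995, -0.104, -0.0], [-0.0, 0.001, -1.0]]
ft_force: [0.4, 0.6, -0.9]
grip_width: 0.0395
gripper_force: 41.0
```

Emit:
move_arm(
  series="4 -0.7 0 0 -1; 7.1 -1.2 0 0 -1; 7.1 -1.2 0 0 -1; 7.1 -1.2 4 0 -1; 7.1 -1.2 7 0 -1; 7.1 -1.2 7 0 -1",
)

```text
time_s: 29.82
position: [0.5541, 0.0117, 0.0908]
tool_rot: [[0.105, 0.995, -0.003], [0.995, -0.105, 0.001], [0.0, -0.004, -1.0]]
ft_force: [-0.1, 0.7, -0.4]
grip_width: 0.0394
gripper_force: 40.9
```

```bash
python3 - <<'E'
from h import *
plan([cw([-1,-115.5,49])],83.9)
E
```

```text
t 29.82 at [0.5541 0.0117 0.0908] yaw 84.0 w 0.0394 F [-0.1  0.7 -0.4]
   [0.  0.1 4.2] 0.1
```

Emit:
move_arm(
  series="0 0.1 1 0 -1; 0 0.1 2 0 -1; 0 0.1 2.8 0 -1; 0 0.1 2.8 0 -1",
)

```text
time_s: 30.32
position: [0.5556, 0.0123, 0.0635]
tool_rot: [[0.104, 0.995, -0.001], [0.995, -0.104, 0.0], [0.0, -0.001, -1.0]]
ft_force: [0.3, 0.5, -1.2]
grip_width: 0.0401
gripper_force: 40.9
```

Emit:
move_arm(
  series="0 0 0.7 0 -1; 0 0 1.2 0 -1; 0 0 1.4 0 -1; 0 0 1.4 0 -1",
)

```text
time_s: 30.82
position: [0.5558, 0.0122, 0.0499]
tool_rot: [[0.104, 0.995, -0.0], [0.995, -0.104, 0.0], [-0.0, -0.0, -1.0]]
ft_force: [-0.0, 1.1, -1.2]
grip_width: 0.0398
gripper_force: 40.9
```

Emit:
move_arm(
  series="0 0 0.3 0 -1; 0 0 0.3 0 -1; 0 0 0.3 0 0.4; 0 0 0.3 0 0.4; 0 0 -4 0 0.4; 0 0 -10 0 0.4; 0 0 -16 0 0.4; 0 0 -21 0 0.4",
)

```text
time_s: 31.82
position: [0.5557, 0.0122, 0.2625]
tool_rot: [[0.104, 0.995, 0.002], [0.995, -0.104, -0.0], [-0.0, 0.002, -1.0]]
ft_force: [1.1, 0.5, -0.8]
grip_width: 0.0599
gripper_force: 0.0
```

Emit:
move_arm(
  series="-3 -3 -4 10 0.2; -6 -5 -5 20 0.2; -9 -5 -5 30 0.2; -12 -5 -5 40 0.2; -12 -5 -5 50 0.2; -12 -5 -5 60 0.2; -12 -5 -5 70 0.2; -12 -5 -5 80 0.2",
)

```text
time_s: 32.83
position: [0.4936, -0.1019, 0.3098]
tool_rot: [[0.998, 0.065, -0.0], [0.065, -0.998, 0.0], [-0.0, -0.0, -1.0]]
ft_force: [-0.6, 0.5, -0.0]
grip_width: 0.0512
gripper_force: 0.0
```

```bash
python3 - <<'E'
from h import *
r=np.hypot(142,34);a0=np.arctan2(34,-142)
for th in (1.6,1.65): print(th,cw([80+r*np.cos(a0-th),-100,82+r*np.sin(a0-th)]))
plan([[.681,.014,.31],[.681,.014,.204]],-6.07)
for n in ('top','scene','wrist'):
    d=cam(n)
    if n=='top': cv2.imwrite('pics/t6.png',cv2.resize(d['pixels'][150:270,180:340],None,fx=4,fy=4,interpolation=cv2.INTER_CUBIC))
    print(n,[(np.round(x['point'],4).tolist(),round(x['score'],2)) for x in spotter.mark_of('lid_grip',n)][:2])
E
```

```text
1.6 [0.67488863 0.01456274 0.22294667]
1.65 [0.6818461  0.01382247 0.22086472]
t 32.83 at [ 0.4936 -0.1019  0.3098] yaw 3.7 w 0.0512 F [-0.6  0.5 -0. ]
   [ 19.5 -10.4  -0. ] 9.8
   [ 19.5 -10.4  10.6] 9.8
top [([0.68, 0.0152, 0.2255], 0.6)]
scene [([0.6767, 0.0166, 0.222], 0.94), ([0.4307, 0.4586, 0.0075], 0.24)]
wrist []
```

View pics/t6.png

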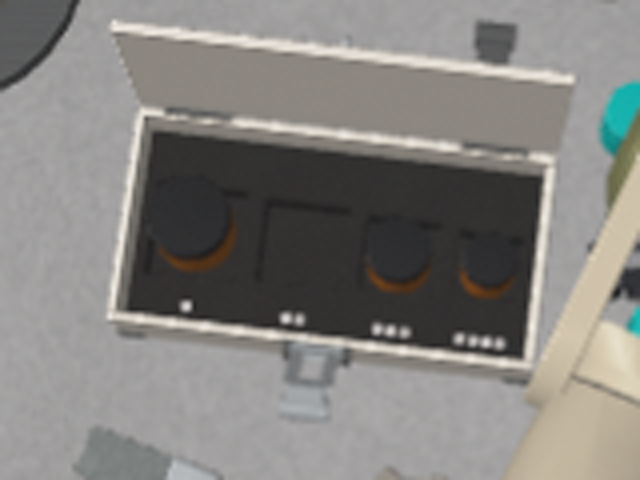

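Jar 1 at (190,222), jar 3 at (398,255) and jar 4 at (487,265) stand in pockets 1, 3 and 4; pocket 2 is empty. The lid is still upright, so I grip its handle.

Emit:
move_arm(
  series="5 -2.7 0 5 0.2; 10 -5.4 0 9.8 0.2; 15 -8 0 9.8 0.2; 19.4 -10.4 0 9.8 0.2; 19.4 -10.4 0 9.8 0.2; 19.4 -10.4 0 9.8 0.2",
)

```text
time_s: 33.88
position: [0.6796, 0.0153, 0.3098]
tool_rot: [[0.995, -0.099, -0.001], [-0.099, -0.995, -0.0], [-0.0, 0.0, -1.0]]
ft_force: [-0.6, 0.6, -0.3]
grip_width: 0.0512
gripper_force: 0.0
```

```bash
python3 - <<'E'
from h import *
plan([[.679,.0142,.2035]],-6.07)
E
```

```text
t 33.88 at [0.6796 0.0153 0.3098] yaw -5.7 w 0.0512 F [-0.6  0.6 -0.3]
   [-0.   0.1 10.6] 0.4
```

Emit:
move_arm(
  series="0 0.1 4 0.3 0.2; 0 0.1 8 0.3 0.2; 0 0.1 10.6 0.3 0.2; 0 0.1 10.6 0.3 0.2; 0 0.1 10.6 0.3 -1; 0 0.1 10.6 0.3 -1; 0 0.1 10.6 0.3 -1; 0 0.1 10.6 0.3 -1",
  force=70,
)

```text
time_s: 34.88
position: [0.6802, 0.0141, 0.2064]
tool_rot: [[0.994, -0.106, 0.004], [-0.106, -0.994, -0.001], [0.004, 0.001, -1.0]]
ft_force: [-1.6, -2.0, 6.4]
grip_width: 0.0267
gripper_force: 69.8
```

```bash
python3 - <<'E'
from h import *
s=observe(); p=np.array(s['position'])
r=np.hypot(142,34);a0=np.arctan2(34,-142)
def arc(th): return np.array([r*np.cos(a0-th),0,r*np.sin(a0-th)])/1000
# lid angle from x relative to shut-grasp position (.4957,.0338,.0987)
dx=(Rz(-YAW)@(p-[.4957,.0338,.0987])); print(dx)
f=[np.linalg.norm(arc(t)-arc(0)-dx) for t in np.linspace(1.4,1.65,251)]; t0=np.linspace(1.4,1.65,251)[np.argmin(f)]; print(t0,min(f))
end=np.array([.4957,.0338,.0987])
L=[end+Rz(YAW)@(arc(t)-arc(0)) for t in np.linspace(t0,0,25)[1:]]
plan(L)
E
```

```text
[ 1.85594140e-01 -1.12573236e-04  1.07718790e-01]
1.634 0.0022615779382581325
t 34.88 at [0.6802 0.0141 0.2064] yaw -6.1 w 0.0267 F [-1.6 -2.   6.4]
   [-1. -0. -0.] 0
   [-2.  -0.  -0.2] 0
   [-3.  -0.  -0.4] 0
   [-4.  -0.  -0.4] 0
   [-5.  -0.  -0.4] 0
   [-6.  -0.  -0.4] 0
   [-6.9 -0.  -0.2] 0
   [-7.9 -0.  -0. ] 0
   [-8.9 -0.   0.3] 0
   [-9.8 -0.   0.6] 0
   [-10.7  -0.    1. ] 0
   [-11.6  -0.    1.4] 0
   [-12.5  -0.    2. ] 0
   [-13.3  -0.    2.5] 0
   [-14.   -0.    3.2] 0
   [-14.8  -0.    3.8] 0
   [-15.4  -0.    4.6] 0
   [-16.1  -0.    5.3] 0
   [-16.6  -0.    6.2] 0
   [-17.1  -0.    7. ] 0
   [-17.6  -0.    7.9] 0
   [-18.   -0.    8.8] 0
   [-18.3  -0.    9.7] 0
   [-18.6  -0.   10.7] 0
```

Emit:
move_arm(
  series="-1 0 -0.1 0 -1; -2 0 -0.3 0 -1; -3 0 -0.5 0 -1; -4 0 -0.6 0 -1; -5 0 -0.6 0 -1; -6 0 -0.5 0 -1; -6.9 0 -0.4 0 -1; -7.9 0 -0.2 0 -1",
)

```text
time_s: 35.88
position: [0.6033, 0.0223, 0.2085]
tool_rot: [[0.994, -0.106, 0.009], [-0.106, -0.994, -0.001], [0.009, 0.0, -1.0]]
ft_force: [6.9, -1.6, 4.0]
grip_width: 0.0264
gripper_force: 68.6
```

Emit:
move_arm(
  series="-1 0 0.3 0 -1; -1.9 0 0.6 0 -1; -2.8 0 1 0 -1; -3.7 0 1.4 0 -1; -4.6 0 2 0 -1; -5.4 0 2.5 0 -1; -6.1 0 3.2 0 -1; -6.9 0 3.8 0 -1",
)

```text
time_s: 36.88
position: [0.5356, 0.0295, 0.1705]
tool_rot: [[0.994, -0.106, 0.011], [-0.106, -0.994, -0.002], [0.011, 0.001, -1.0]]
ft_force: [10.9, -1.7, 1.4]
grip_width: 0.0263
gripper_force: 85.1
```

Emit:
move_arm(
  series="-0.6 0 0.8 0 -1; -1.3 0 1.5 0 -1; -1.8 0 2.4 0 -1; -2.3 0 3.2 0 -1; -2.8 0 4.1 0 -1; -3.2 0 5 0 -1; -3.5 0 5.9 0 -1; -3.8 0 6.9 0 -1",
)

```text
time_s: 37.88
position: [0.4962, 0.0337, 0.1007]
tool_rot: [[0.994, -0.105, 0.006], [-0.105, -0.994, -0.001], [0.006, 0.001, -1.0]]
ft_force: [-2.5, -1.2, 7.5]
grip_width: 0.0264
gripper_force: 96.3
```

Emit:
move_arm(
  series="0 0 0.2 0 -1; 0 0 0.3 0 -1; 0 0 0.3 0 -1",
)

```text
time_s: 38.25
position: [0.4955, 0.0338, 0.0974]
tool_rot: [[0.994, -0.105, 0.003], [-0.105, -0.994, -0.001], [0.003, 0.001, -1.0]]
ft_force: [-4.3, -1.4, 6.4]
grip_width: 0.0267
gripper_force: 97.1
```

Emit:
move_arm(
  series="0 0 0.1 0 -1; 0 0 0.2 0 -1; 0 0 0.2 0 -1",
)

```text
time_s: 38.62
position: [0.495, 0.0338, 0.0955]
tool_rot: [[0.994, -0.106, 0.002], [-0.106, -0.994, -0.001], [0.002, 0.001, -1.0]]
ft_force: [-6.6, -1.8, 7.7]
grip_width: 0.0268
gripper_force: 97.5
```

```bash
python3 - <<'E'
from h import *
plan([])
d=cam('scene'); cv2.imwrite('pics/s7.png',cv2.resize(d['pixels'][160:280,230:410],None,fx=4,fy=4,interpolation=cv2.INTER_CUBIC))
E
```

```text
t 38.62 at [0.495  0.0338 0.0955] yaw -6.1 w 0.0268 F [-6.6 -1.8  7.7]
```

View pics/s7.png

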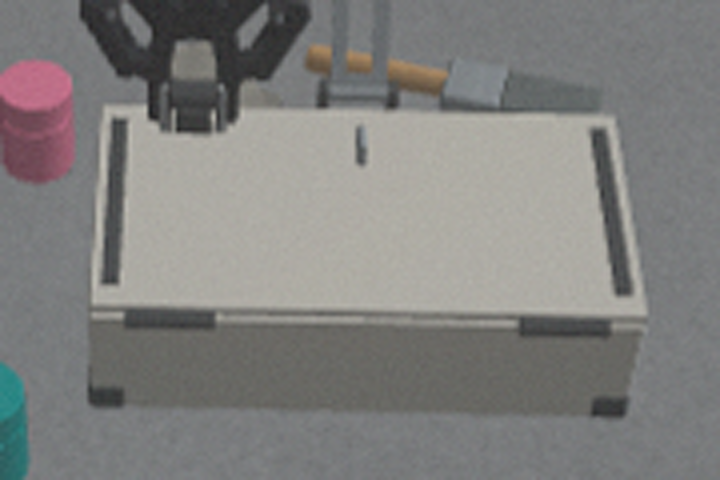

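The lid looks nearly shut, with its front edge at (104,106)–(613,117). I'll compare that edge with the first picture at sub-pixel level.

```bash
cat > edge.py <<'E'
from h import *
a=cv2.imread('pics/scene0.png'); b=cam('scene')['pixels']
for c in (300,350,360,370):
    r=[]
    for im in (a,b):
        g=im[180:200,c-3:c+4].astype(float).mean((1,2)); lo,hi=g[:3].mean(),g[-5:].mean(); t=(lo+hi)/2
        i=np.where(g>t)[0][0]; r.append(180+i-1+(t-g[i-1])/(g[i]-g[i-1]))
    print(c,np.round(r,2))
d=cam('scene'); print('px per 5 mm',proj(d,[cw([-80,-50,90]),cw([-80,-50,95])]))
E
python3 edge.py
```

```text
300 [188.05 186.8 ]
350 [189.72 188.28]
360 [189.74 187.82]
370 [189.87 188.07]
px per 5 mm [[298.297358   187.4176492 ]
 [298.3813187  185.89989786]]
```

The edge is still about 5 mm high, so I keep pressing.

Emit:
move_arm(
  series="0.1 0 0.2 0 -1; 0.1 0 0.4 0 -1; 0.1 0 0.4 0 -1",
)

```text
time_s: 39.15
position: [0.4946, 0.0338, 0.0908]
tool_rot: [[0.995, -0.104, -0.002], [-0.104, -0.995, -0.001], [-0.002, 0.001, -1.0]]
ft_force: [-9.0, -1.2, 6.8]
grip_width: 0.0263
gripper_force: 98.5
```

```bash
python3 edge.py
```

```text
300 [188.05 187.76]
350 [189.72 189.53]
360 [189.74 189.56]
370 [189.87 189.7 ]
px per 5 mm [[298.297358   187.4176492 ]
 [298.3813187  185.89989786]]
```

Emit:
move_arm(
  series="0.1 0 0.1 0 -1; 0.1 0 0.2 0 -1; 0.1 0 0.2 0 -1",
)

```text
time_s: 39.62
position: [0.4945, 0.0338, 0.0903]
tool_rot: [[0.995, -0.104, -0.003], [-0.104, -0.995, -0.001], [-0.003, 0.002, -1.0]]
ft_force: [-21.4, -2.5, 26.7]
grip_width: 0.0268
gripper_force: 100.9
```

```bash
python3 edge.py
```

```text
300 [188.05 188.08]
350 [189.72 189.69]
360 [189.74 189.75]
370 [189.87 189.86]
px per 5 mm [[298.297358   187.4176492 ]
 [298.3813187  185.89989786]]
```

Shut: the edge matches to 0.03 px and contact force has built. I release and go to the hasp.

Emit:
move_arm(
  series="0 0 0 0 0.2; 0 0 0 0 0.2; 0 0 0 0 0.2; 0 0 -5 0 0.2; 0 0 -10 0 0.2; 0 0 -13 0 0.2; -4 -5 -13 0 0.2; -7.7 -10 -13 0 0.2",
)

```text
time_s: 40.72
position: [0.4307, 0.1413, 0.2181]
tool_rot: [[0.994, -0.107, 0.001], [-0.107, -0.994, 0.0], [0.0, -0.0, -1.0]]
ft_force: [0.8, 0.7, 0.2]
grip_width: 0.0511
gripper_force: 0.0
```

```bash
python3 edge.py; python3 - <<'E'
from h import *
plan([[.4283,.1416,.1241]],-6.07)
E
```

```text
300 [188.05 187.96]
350 [189.72 189.69]
360 [189.74 189.73]
370 [189.87 189.83]
px per 5 mm [[298.297358   187.4176492 ]
 [298.3813187  185.89989786]]
t 40.83 at [0.4285 0.144  0.2182] yaw -5.8 w 0.0513 F [-0.  -0.8  0.7]
   [0.  0.2 9.4] 0.3
```

Emit:
move_arm(
  series="0 0.2 4 0.3 0.2; 0 0.2 7 0.3 0.2; 0 0.2 9.4 0.3 0.2; 0 0.2 9.4 0.3 0.2; 0 0.2 9.4 0.3 -1; 0 0.2 9.4 0.3 -1; 0 0.2 9.4 0.3 -1; 0 0.2 9.4 0.3 -1",
  force=50,
)

```text
time_s: 41.82
position: [0.4319, 0.1408, 0.1252]
tool_rot: [[0.994, -0.111, 0.003], [-0.111, -0.994, 0.005], [0.003, -0.006, -1.0]]
ft_force: [0.9, 18.5, -1.1]
grip_width: 0.0333
gripper_force: 50.2
```

```bash
python3 - <<'E'
from h import *
p=np.array(observe()['position'])
a0=np.arctan2(16,66); r=np.hypot(16,66)
def arc(th): return np.array([r*np.cos(a0+th),0,r*np.sin(a0+th)])/1000
plan([p+Rz(YAW)@(arc(t)-arc(2.2)) for t in np.linspace(2.2,0,17)[1:]],-6.07)
E
```

```text
t 41.83 at [0.4319 0.1408 0.1252] yaw -6.4 w 0.0333 F [ 0.9 18.5 -1.1]
   [ 0.7 -0.  -0.7] -0.3
   [ 1.4 -0.  -1.2] -0.3
   [ 2.2 -0.  -1.7] -0.3
   [ 3.1 -0.  -2.1] -0.3
   [ 4.  -0.  -2.3] -0.3
   [ 4.9 -0.  -2.4] -0.3
   [ 5.8 -0.  -2.4] -0.3
   [ 6.8 -0.  -2.2] -0.3
   [ 7.6 -0.1 -1.9] -0.3
   [ 8.5 -0.1 -1.5] -0.3
   [ 9.3 -0.1 -1. ] -0.3
   [10.  -0.1 -0.4] -0.3
   [10.6 -0.1  0.3] -0.3
   [11.1 -0.1  1.1] -0.3
   [11.5 -0.1  1.9] -0.3
   [11.8 -0.   2.8] -0.3
```

Emit:
move_arm(
  series="0.7 -0.2 -0.7 0 -1; 1.4 -0.2 -1.2 0 -1; 2.2 -0.2 -1.7 0 -1; 3.1 -0.2 -2.1 0 -1; 4 -0.2 -2.3 0 -1; 4.9 -0.2 -2.4 0 -1; 5.8 -0.2 -2.4 0 -1; 6.8 -0.2 -2.2 0 -1",
)

```text
time_s: 42.82
position: [0.4973, 0.134, 0.1463]
tool_rot: [[0.994, -0.11, -0.005], [-0.11, -0.994, 0.002], [-0.005, -0.002, -1.0]]
ft_force: [-6.6, 7.4, -0.8]
grip_width: 0.0328
gripper_force: 54.1
```

```bash
python3 - <<'E'
from h import *
s=observe(); p=np.array(s['position'])
q=Rz(-YAW)@(p-C)*1000-[-88,0,100]; print(q)   # TCP rel hinge (bar ~18 mm above TCP)
E
```

```text
[ 1.69075734e+01 -3.42287889e-02  4.63160736e+01]
```

Emit:
move_arm(
  series="0.8 -0.1 0.3 0 -1; 1.7 -0.1 0.7 0 -1; 2.5 -0.1 1.2 0 -1; 3.2 -0.1 1.8 0 -1; 3.8 -0.1 2.5 0 -1; 4.3 -0.1 3.3 0 -1; 4.7 -0.1 4.1 0 -1; 5 -0.1 5 0 -1",
)

```text
time_s: 43.82
position: [0.5501, 0.1284, 0.0982]
tool_rot: [[0.994, -0.111, 0.004], [-0.111, -0.994, 0.001], [0.004, -0.001, -1.0]]
ft_force: [-1.7, 2.6, 8.4]
grip_width: 0.0332
gripper_force: 61.4
```

Emit:
move_arm(
  series="0 0 0.2 0 -1; 0 0 0.3 0 -1; 0 0 0.3 0 -1",
)

```text
time_s: 44.2
position: [0.5508, 0.1283, 0.0956]
tool_rot: [[0.994, -0.111, 0.006], [-0.111, -0.994, 0.0], [0.006, -0.001, -1.0]]
ft_force: [1.2, 2.5, 6.6]
grip_width: 0.0331
gripper_force: 62.7
```

Emit:
move_arm(
  series="0 0 0.2 0 -1; 0 0 0.3 0 -1; 0 0 0.3 0 -1",
)

```text
time_s: 44.58
position: [0.5514, 0.1283, 0.093]
tool_rot: [[0.994, -0.111, 0.008], [-0.111, -0.994, 0.001], [0.007, -0.001, -1.0]]
ft_force: [3.7, 2.2, 9.5]
grip_width: 0.033
gripper_force: 63.8
```

```bash
cat > cmp.py <<'E'
from h import *
a=cv2.imread('pics/scene0.png'); b=cam('scene')['pixels']; f=lambda im:cv2.resize(im[165:225,280:350],None,fx=5,fy=5,interpolation=cv2.INTER_CUBIC)
cv2.imwrite('pics/cmp.png',np.hstack([f(a),f(b)]))
E
python3 cmp.py
```

```text
(no output)
```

View pics/cmp.png

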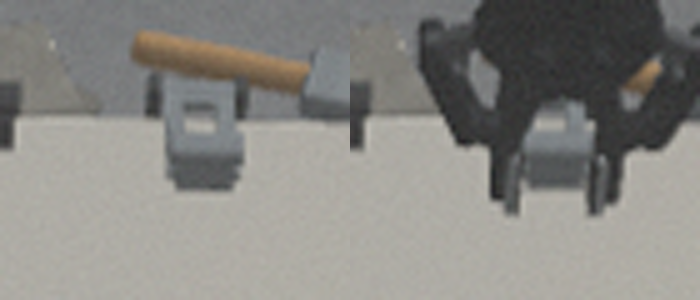

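The picture (left: start, right: now) shows the bar's lower edge at y≈188 then and 187 now, so it is nearly closed. I press on until force builds.

Emit:
move_arm(
  series="0 0 0.1 0 -1; 0 0 0.2 0 -1; 0 0 0.2 0 -1",
)

```text
time_s: 45.0
position: [0.5517, 0.1283, 0.091]
tool_rot: [[0.994, -0.11, 0.008], [-0.11, -0.994, 0.0], [0.008, -0.001, -1.0]]
ft_force: [5.3, 1.6, 9.1]
grip_width: 0.033
gripper_force: 64.5
```

Emit:
move_arm(
  series="0 0 0.1 0 -1; 0 0 0.2 0 -1; 0 0 0.2 0 -1",
)

```text
time_s: 45.38
position: [0.5519, 0.1282, 0.0894]
tool_rot: [[0.994, -0.11, 0.009], [-0.11, -0.994, 0.0], [0.009, -0.001, -1.0]]
ft_force: [5.1, 2.3, 11.0]
grip_width: 0.0332
gripper_force: 67.0
```

Emit:
move_arm(
  series="0 0 0 0 0.2; 0 0 0 0 0.2; 0 0 0 0 0.2; 0 0 -5 0 0.2; 0 0 -7 0 -1; 0 0 -7 0 -1; 0 0 -7 0 -1",
)

```text
time_s: 46.25
position: [0.5482, 0.1283, 0.1547]
tool_rot: [[0.994, -0.111, -0.002], [-0.111, -0.994, -0.0], [-0.002, 0.0, -1.0]]
ft_force: [-0.1, -0.3, 0.6]
grip_width: 0.0002
gripper_force: 0.0
```

```bash
python3 - <<'E'
from h import *
plan([cw([-22,0,134]),cw([-22,0,124])])
a=cv2.imread('pics/scene0.png'); b=cam('scene')['pixels']
for c in (312,316,320,324,328):   # bar's lower edge: rising brightness
    r=[]
    for im in (a,b):
        g=im[190:214,c-1:c+2].astype(float).mean((1,2)); lo,hi=g[8:11].mean(),g[-5:].mean(); t=(lo+hi)/2
        i=np.where(g<t)[0][-1]; r.append(190+i+(t-g[i])/(g[i+1]-g[i]) if i<23 else -1)
    print(c,np.round(r,2))
E
```

```text
t 46.25 at [0.5482 0.1283 0.1547] yaw -6.4 w 0.0002 F [-0.1 -0.3  0.6]
   [-0.2 -0.   2.1] 0
   [-0.2 -0.   3.1] 0
312 [200.56 201.17]
316 [202.6  203.34]
320 [202.67 203.41]
324 [202.77 203.56]
328 [200.82 201.29]
```

Emit:
move_arm(
  series="-0.2 0 2 0 -1; -0.2 0 2.6 0 -1; -0.2 0 2.9 0 -1; -0.2 0 2.9 0 -1",
)

```text
time_s: 46.8
position: [0.5469, 0.1285, 0.127]
tool_rot: [[0.994, -0.111, 0.0], [-0.111, -0.994, 0.0], [0.0, -0.0, -1.0]]
ft_force: [0.3, 0.5, 0.6]
grip_width: -0.0001
gripper_force: 0.0
```

Emit:
move_arm(
  series="0 0 0.2 0 -1; 0 0 0.3 0 -1; 0 0 0.3 0 -1",
)

```text
time_s: 47.18
position: [0.547, 0.1285, 0.1242]
tool_rot: [[0.994, -0.111, 0.001], [-0.111, -0.994, 0.0], [0.001, -0.0, -1.0]]
ft_force: [0.5, 0.5, 1.2]
grip_width: 0.0001
gripper_force: 0.8
```

Emit:
move_arm(
  series="0 0 0.1 0 -1; 0 0 0.2 0 -1; 0 0 0.2 0 -1",
)

```text
time_s: 47.55
position: [0.5472, 0.1286, 0.1236]
tool_rot: [[0.994, -0.111, 0.002], [-0.111, -0.994, -0.0], [0.002, -0.0, -1.0]]
ft_force: [-3.2, 0.5, 12.9]
grip_width: 0.0003
gripper_force: 6.6
```

Emit:
move_arm(
  series="0 0 -4 0 -1; 0 0 -9 0 -1; -4 3 -12 0 -1; -9 8 -12 0 -1; -14 13 -12 0 -1; -18 18 -12 0 -1; -20 22 -12 0 -1; -20 22 -12 0 -1",
)

```text
time_s: 48.55
position: [0.3217, -0.0705, 0.242]
tool_rot: [[0.993, -0.119, -0.0], [-0.119, -0.993, -0.0], [-0.0, 0.0, -1.0]]
ft_force: [1.0, 1.0, -0.3]
grip_width: -0.0004
gripper_force: 0.0
```

```bash
python3 edge.py; python3 - <<'E'
from h import *
plan([])
a=cv2.imread('pics/scene0.png'); b=cam('scene')['pixels']; t=cam('top')['pixels']
f=lambda im:cv2.resize(im[165:225,280:350],(280,240),interpolation=cv2.INTER_CUBIC)
cv2.imwrite('pics/fin.png',np.vstack([np.hstack([f(a),f(b)]),t[100:310,:]]))
for n in ('scene','top'): cam(n); print([np.round(x['point'],4).tolist() for x in spotter.mark_of('hasp_grip',n)][:2],cw([-22,0,116]))
E
```

```text
300 [188.05 188.04]
350 [189.72 189.71]
360 [189.74 189.75]
370 [189.87 189.84]
px per 5 mm [[298.297358   187.4176492 ]
 [298.3813187  185.89989786]]
t 48.65 at [ 0.3235 -0.0681  0.242 ] yaw -6.5 w -0.0004 F [0.2 0.1 0.1]
[[0.5481, 0.126, 0.1139], [0.4321, 0.4576, 0.0046]] [0.54612348 0.12882764 0.116     ]
[[0.5418, 0.1269, 0.1141]] [0.54612348 0.12882764 0.116     ]
```

View pics/fin.png

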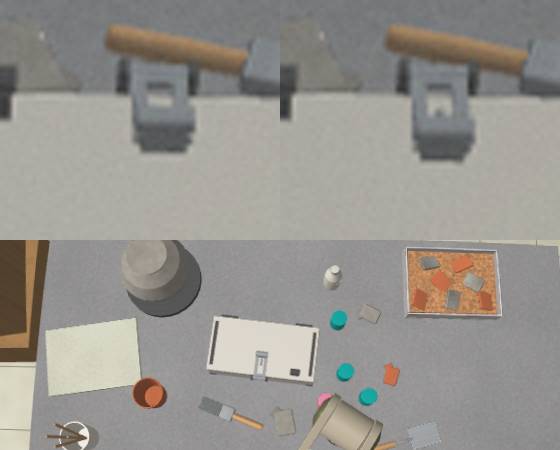

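The hasp lies flat with the catch showing through its slot at (440,105), slightly lower than at the start and on its stop. The lid is shut and the other things are where they were.

```bash
python3 -c "
from rig import order; print(order.close_job())"
```

```text
the job is handed in; nothing more can be done
None
```

Job handed in, with no verdict returned: jars 1, 3 and 4 are in their pockets, pocket 2 is empty because jar 2 was absent, the lid is shut and the hasp is back on the catch.

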